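# Weigh a sample canister on a hooded balance and record it

### The arm

A 7-joint arm with a two-finger parallel gripper is mounted at the origin on the work surface. World frame = base frame: x ahead of the robot, y to its left, z up, the work surface at z = 0. Lengths are in m, angles in rad, forces in N, time in s.
With the tool pointing down it reaches from about 0.425 to 0.925 m from the base axis. Payload 6.8 kg.
Tool frame: the origin (TCP) lies between the finger pads, 19 mm behind the fingertips; this is the grasp point; x points along the fingers, z is the direction in which the jaws open and shut, and the axes are right-handed (so a half turn about x gives the same grasp; the last joint's range is limited). The gripper opens to 85 mm and grips with 20 to 120 N. Pads are 22 mm wide; open, the fingers measure 114 mm over their backs; the gripper's body (76 mm by 85 mm) begins 54 mm behind the grasp point. The pads swing forward as they close: fully open they stand 13 mm farther back than shut.
Start: joints at [-1.438, 0.477, 0.022, 1.555, -0.011, 1.109, -0.083], TCP at [0.161, 0.656, 0.25] pointing down, gripper open.
Joint ranges: [-2.96, 2.96], [-0.34, 2.1], [-1.41, 1.46], [0.24, 2.44], [-1.37, 4.51], [0.17, 1.92], [-2.96, 2.96]. Speed limits (rad/s): [2.39, 2.39, 3.14, 3.14, 3.14, 3.14, 3.14].

### API

Orientations are given as a 3x3 rotation matrix whose columns are the frame's x, y, z axes.
In Python, from rig import readout, optics, ticket gives the robot as it stands. The module is installed in compiled form; this text tells all that it offers.
- The arm moves only by the shell command python3 -m creep 'ROWS' [FORCE]. ROWS is JSON, a list of rows, each an object with "slide": the shift along the tool's x, y, z in m, a list of three; "rot": the turn, a rotation vector about the tool's x, y, z in rad, a list of three; "claw": the finger opening in m, from 0 to 0.0854. In form: [{"slide": [x, y, z], "rot": [ax, ay, az], "claw": claw}, ...]. A call has 1 to 8 rows; each row is the pose to reach, as a shift and turn from the pose measured when the call began, along the tool's axes at that moment; what a row does not reach only later rows make up. A row lasts 1/12 s, in which the tool goes at most 41.7 mm and 7.16 degrees, less where a joint would pass 70% of its speed; a pose out of reach is approached as far as the arm can. A call with a gripper value outside its range is refused whole. The fingers move at their own pace and stop on an object; FORCE is the grip in N (left out, the last holds). Time passes only in rows, so rows that repeat a pose let the fingers close. It gives the time, the measured TCP pose, the force and the opening at its end, in the units of the state.
- readout.get_state(): the state, without advancing time (a new reading comes with each control period).
- optics.capture(name): name is "scene" or "top"; returns (picture, depth): 420x560x3 uint8, red, green, blue; 420x560 float32, m along the optical axis (not along the pixel's ray), 0 where there is no reading.
- optics.camera_model(name): a dict with "fx", "fy", "cx", "cy" (pixels), "position" and "attitude" of the camera in the world. Camera axes: x right, y down, z forward; pixel columns grow to the right and rows downward; lengths in m; the calibration is good to about 2 mm. A picture is of the moment at which its call begins. camera_model takes no time and is no camera call.
- ticket.sign_off(): hands the job in, once; it reports no verdict.
Trained networks look in the newest picture that a camera, given by its name, has taken for a name from the list of things; names that differ only in an ending like _2 or _b are one class to them, and where a whole thing is asked for, a point or a joint stands for the part that bears it (a point fixed in the world has none). Each returns a list of dicts, best first, with "confidence" (0 to 1); they miss things now and then, are a little off and sometimes report something else, mostly with a low value. They report only what shows in the picture. A call takes as long as a camera call. They do not tell look-alikes from the thing itself.
- optics.boxes_of(label, camera): "bbox" ([left, top, width, height] in pixels, round what is visible of it).
- optics.cut_out(label, camera): "pixels" (420x560 bool, what is visible of it) and "bbox" ([left, top, width, height] in pixels, round what is visible of it).
- optics.mark_of(label, camera): "centre" ([column, row] in pixels: a listed point, or the origin of a listed thing).
The state is a dict: "clock": time; "joint_pos": joint angles; "joint_velocities": joint speeds; "effort": joint torques, N m; "tcp_pos": TCP position; "tool_rot": TCP orientation; "wrist_force": force on the tool from outside, world axes, zero at the start; "moment": the same for the moment, N m; "width": opening from 0.0 (shut) to 1.0 (fully open).
Only numpy, scipy, OpenCV 4.12 (cv2) and the standard library are available. Lean on these libraries where they do the work, as an engineer would, in place of code of your own. Each camera call takes 0.05 s, during which the arm holds its last target. There are 200 camera calls.

### The job

Weigh the steel sample canister: keeping it upright, set it centred on the balance pan under the clear hood, and ease it down until the sprung pan carries its whole weight before you let go, so that the pan neither drops nor springs up nor is driven to its bottom stop. With the canister released and standing still on the pan, press the orange record key fully down for a moment and let it come back up. Do not knock the hood, and leave the tube rack, the tip box and the amber bottle where they are.

Things in the scene. Friction and masses are not known exactly. Their poses are not given: they have to be found in the camera images.
- canister: closed steel canister with a blue band and unknown contents (0.25 to 0.85 kg in all), standing on the bench left or right of the balance. Origin: centre of its underside, z up its axis; round. Body 66 mm diameter, 50 mm high; cone shoulder to 58 mm; neck 20 mm diameter; blue cylindrical grip knob 34 mm diameter from 70 to 98 mm (the top)
- balance: white laboratory balance fixed on the bench, 280 mm deep (x) by 210 mm wide (y), housing 45 mm high. Origin at the centre of its underside; its x axis points from its front (key side, nearest the robot) to its back. Pan centre at (30, 0) mm, record key at (-108, 50) mm in its frame
- pan_centre (a point): centre of the top face of the round steel pan (120 mm diameter, with a blue dot and a 77 mm blue circle). 88 mm above the bench when empty; it goes straight down under load on a soft spring, 5 to 22 mm for the canister, more the heavier it is
- pan (a joint): how far the pan has gone down, m; 0 empty, hard bottom stop at 0.030
- hood_edge (a point): middle of the lower front edge of the hood's roof (blue rail), 308 mm above the bench, 20 mm in front of the pan's centre. A tool pointing straight down does not fit over the pan's centre; one leaning back out of the front by 30 to 45 degrees does
- key_top (a point): centre of the top face of the orange record key on the balance's front (42 mm deep by 62 mm wide, top 66 mm above the bench when up). It is pressed straight down against a spring (3 to 7 N)
- key (a joint): how far the record key is pressed, m; 0 up, 0.014 fully down at its stop
- rack: white and clear tube rack with black-capped tubes, 75 by 122 mm, 74 mm high, origin at the centre of its underside; leave alone
- tipbox: pipette tip box, clear below and blue above, 89 by 124 mm, 90 mm high, origin at the centre of its underside; leave alone
- bottle: amber bottle with orange cap, 72 mm diameter, 150 mm high, origin at the centre of its underside; leave alone
- hood: clear draught hood fixed on the balance; origin and axes as balance. Roof 200 mm wide, 10 mm thick at its rails, from 20 mm in front of the pan's centre back to a clear rear panel 102 mm behind the pan's centre; front and sides are open, a post at each rear corner
Mind the look-alikes: they are no part of the job. Leave any pink or yellow look-alike of the canister alone.

How it is judged:
On the way, in this order (a step that is already met when the one before it is completed fails the run):
1. the canister stands upright, centred on the pan (within 8 mm), released and at rest, the pan carrying it (horizontal distance between canister and pan_centre below 0.008 m and angle between canister's own z axis and vertical below 0.06 rad and contact force between canister and the fingers below 0.05 N and value of joint pan above 0.002 m and distance between canister and pan_centre below 0.01 m and linear speed of canister below 0.015 m/s), for 0.2 s.
2. the record key is pressed fully down (past 12.5 of 14 mm) while the canister stands centred and released on the pan (value of joint key above 0.0125 m and horizontal distance between canister and pan_centre below 0.008 m and contact force between canister and the fingers below 0.05 N and value of joint pan above 0.002 m and linear speed of canister below 0.015 m/s), for 0.1 s.
At the end, for the whole second after the job is handed in: The canister stands upright (within 0.06 rad) and still on the pan, within 8 mm of its centre, the pan weighed down by it (more than 2 mm), and the record key is back up (within 2 mm) (horizontal distance between canister and pan_centre below 0.008 m and distance between canister and pan_centre below 0.01 m and angle between canister's own z axis and vertical below 0.06 rad and linear speed of canister below 0.01 m/s and value of joint pan above 0.002 m and value of joint key below 0.002 m); the robot touches nothing.
It fails at once if the pan drops or springs up faster than 0.06 m/s (canister dropped, or let go before or beyond its balance height) (velocity of joint pan above 0.06 m/s or velocity of joint pan below -0.06 m/s).
It fails at once if the pan is driven to its bottom stop (beyond 28 of 30 mm) (value of joint pan above 0.028 m).
It fails at once if the canister is tipped more than 0.45 rad (angle between canister's own z axis and vertical above 0.45 rad).
It fails at once if the hood is knocked (more than 8 N) (contact force between hood and anything else above 8 N).
It fails at once if the rack, tip box or bottle is moved by more than 15 mm (distance of any of rack, tipbox, bottle from where it was at the start of the episode above 0.015 m).
It also fails if it takes over 61 s, if anything falls off the work surface, if the arm or the gripper's body presses on something with over 40 N, if the wrist force passes 120 N, or if a joint passes its speed limit or range.

## Working session

There is one attempt and no reset: what is moved stays moved. The work goes in short steps, Python scripts to look and compute and a shell command to move; the robot and the scene stay as the last step left them, time stands still between calls to the robot, and variables do not carry over. Pictures are saved under pics/ and viewed, and the job is handed in when it is done.

```bash
mkdir -p pics; cat > h.py <<'E'
import numpy as np, cv2
from rig import readout, optics
def world(cam,u,v,d):
    m=optics.camera_model(cam); R=np.array(m["attitude"]); 
    return R@np.array([(u-m["cx"])/m["fx"]*d,(v-m["cy"])/m["fy"]*d,d])+np.array(m["position"])
def proj(cam,p):
    m=optics.camera_model(cam); q=np.array(m["attitude"]).T@(np.array(p)-np.array(m["position"]))
    return m["fx"]*q[0]/q[2]+m["cx"],m["fy"]*q[1]/q[2]+m["cy"],q[2]
def cloud(cam,dep):
    v,u=np.mgrid[:420,:560]; m=optics.camera_model(cam)
    P=np.stack([(u-m["cx"])/m["fx"]*dep,(v-m["cy"])/m["fy"]*dep,dep],-1)
    return P@np.array(m["attitude"]).T+np.array(m["position"])
E
python3 - <<'E'
from h import *
for c in("scene","top"):
    p,d=optics.capture(c); cv2.imwrite(f"pics/{c}0.png",p[...,::-1]); np.save(f"{c}0.npy",d)
    W=cloud(c,d); print(c,optics.camera_model(c)["position"])
    for l in("canister","pan_centre","hood_edge","key_top","rack","tipbox","bottle","balance"):
        for r in optics.mark_of(l,c)[:3]:
            u,v=r["centre"]; i,j=int(round(v)),int(round(u))
            print(l,round(r["confidence"],2),np.round([u,v]),np.round(W[i,j],3) if 0<=i<420 and 0<=j<560 else "")
s=readout.get_state(); print(s["clock"],s["tcp_pos"],s["tool_rot"],s["wrist_force"])
E
```

```text
scene [ 0.41525216 -0.29414044  1.14312702]
canister 0.95 [188. 125.] [0.425 0.381 0.054]
canister 0.57 [228. 145.] [0.511 0.279 0.052]
canister 0.57 [193. 158.] [0.406 0.276 0.051]
pan_centre 0.96 [313. 234.] [ 0.626 -0.06   0.09 ]
pan_centre 0.57 [224. 145.] [0.501 0.281 0.056]
hood_edge 0.68 [314. 206.] [ 0.606 -0.056  0.316]
rack 0.88 [304. 346.] [ 0.5   -0.304  0.077]
tipbox 0.63 [268.  99.] [0.664 0.356 0.09 ]
balance 0.97 [299. 246.] [ 0.581 -0.076  0.09 ]
balance 0.29 [314. 233.] [ 0.63  -0.058  0.089]
top [0.27142977 0.01076091 1.63890682]
canister 0.86 [192. 267.] [0.395 0.28  0.096]
canister 0.77 [162. 258.] [0.424 0.376 0.051]
canister 0.64 [192. 234.] [0.495 0.292 0.052]
pan_centre 0.56 [316. 187.] [ 0.631 -0.07   0.083]
hood_edge 0.61 [318. 173.] [ 0.612 -0.063  0.32 ]
key_top 0.58 [313. 189.] [ 0.622 -0.061  0.097]
key_top 0.53 [295. 235.] [ 0.492 -0.01   0.069]
rack 0.88 [394. 235.] [ 0.497 -0.302  0.042]
tipbox 0.67 [165. 176.] [0.659 0.369 0.093]
bottle 0.85 [422. 186.] [ 0.631 -0.374  0.107]
bottle 0.18 [300. 236.] [ 0.49  -0.024  0.063]
balance 0.87 [315. 201.] [ 0.589 -0.067  0.085]
0.9 [0.16096819 0.65556376 0.250031  ] [[ 1.43219031e-05 -9.71159006e-01  2.38432766e-01]
 [ 8.81072815e-05  2.38432767e-01  9.71159002e-01]
 [-9.99999996e-01  7.09881773e-06  8.89809909e-05]] [ 0.50641797 -0.18648721  0.03127487]
```

View pics/scene0.png

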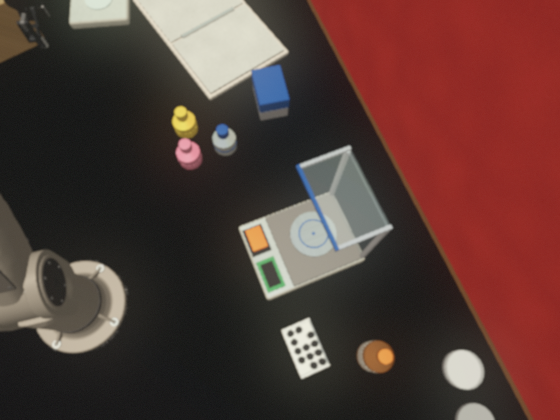

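View pics/top0.png

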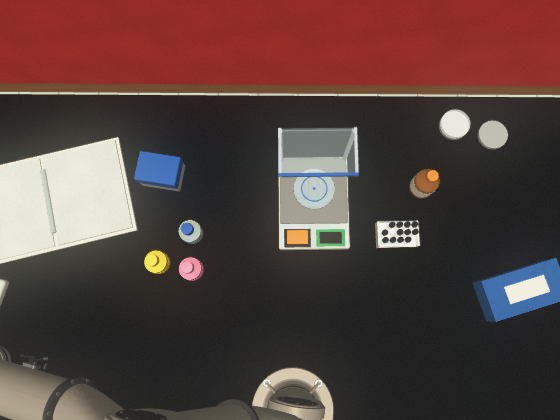

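The scene view shows the steel canister with its blue knob at (223,131) and pink and yellow look-alikes about 0.1 m away. The pan is at (313,233), the key at (257,239) and the blue rail at about x=318. The top view shows the knob at (187,229), the pan dot at (314,188), the key at (297,237) and the rail along row 174. Next I'll refine these positions.

```bash
cat > meas.py <<'E'
from h import *
def ray(cam,u,v,z):
    a=world(cam,u,v,1.0); c=np.array(optics.camera_model(cam)["position"]); return c+(a-c)*(z-c[2])/(a[2]-c[2])
if __name__=="__main__":
  for c in("scene","top"):
    im=cv2.imread(f"pics/{c}0.png"); W=cloud(c,np.load(f"{c}0.npy")); H=cv2.cvtColor(im,cv2.COLOR_BGR2HSV)
    blue=(H[...,0]>95)&(H[...,0]<130)&(H[...,1]>130)
    cy,cx=np.mgrid[:420,:560]
    near=lambda u,v,r:np.hypot(cx-u,cy-v)<r
    k=blue&near(*((223,131) if c=="scene" else (187,229)),14)
    t=k&(W[...,2]>.09); print(c,"knob",k.sum(),t.sum(),np.median(W[t],0),"px",cx[t].mean(),cy[t].mean(), ray(c,cx[t].mean(),cy[t].mean(),.098))
    print(" knob blob fit",cx[k].mean(),cy[k].mean(),ray(c,cx[k].mean(),cy[k].mean(),.09))
    ora=(H[...,0]>5)&(H[...,0]<22)&(H[...,1]>150)&near(*((257,239) if c=="scene" else (297,237)),25)
    print(" key",ora.sum(),W[ora].mean(0),ray(c,cx[ora].mean(),cy[ora].mean(),.066))
    u,v=(313,234) if c=="scene" else (314,188)
    pm=near(u,v,32)&(abs(W[...,2]-.088)<.012)
    print(" pan z",np.median(W[near(u,v,8)],0))
    rb=blue&(W[...,2]>.28)&near(*((318,205) if c=="scene" else (318,174)),60)
    P=W[rb]; print(" rail",rb.sum(),P.mean(0),P[P[:,1].argmin()],P[P[:,1].argmax()])
    x0,y0=u-60,v-55; cr=cv2.resize(im[y0:y0+110,x0:x0+120],None,fx=5,fy=5,interpolation=cv2.INTER_CUBIC); cv2.imwrite(f"pics/{c}_crop.png",cr)
E
python3 meas.py
```

```text
scene knob 104 103 [0.50722332 0.30683512 0.09869973] px 221.66990291262135 129.25242718446603 [0.50726849 0.30661221 0.098     ]
 knob blob fit 221.72115384615384 129.22115384615384 [0.50813855 0.31125236 0.09      ]
 key 363 [ 0.48705652 -0.01518635  0.07513736] [ 0.48769507 -0.01267383  0.066     ]
 pan z [ 0.62633219 -0.06025797  0.09005207]
 rail 232 [ 0.60849535 -0.03506549  0.32229167] [ 0.41525216 -0.29414044  1.14312702] [0.60673838 0.04194887 0.31823227]
top knob 103 102 [0.50563263 0.29985792 0.09722823] px 186.49019607843138 228.13725490196077 [0.5053876  0.29983689 0.098     ]
 knob blob fit 186.4368932038835 228.14563106796118 [0.50657708 0.30148917 0.09      ]
 key 294 [ 0.48778339 -0.01541583  0.06551417] [ 0.48770288 -0.0154042   0.066     ]
 pan z [ 0.62675271 -0.06399536  0.08849464]
 rail 236 [ 0.61010551 -0.06419406  0.31818723] [ 0.61291943 -0.16231539  0.31970227] [0.60745685 0.03405915 0.31600124]
```

```bash
python3 - <<'E'
from h import *
o=[]
for c,u,v in(("scene",223,138),("top",190,232),("scene",313,234),("top",314,188)):
    im=cv2.imread(f"pics/{c}0.png"); r=25 if v in(138,232) else 38
    o.append(cv2.resize(im[v-r:v+r,u-r:u+r],(390,290) if 0 else (290,290),interpolation=cv2.INTER_CUBIC))
cv2.imwrite("pics/crops.png",np.vstack([np.hstack(o[:2]),np.hstack(o[2:])]))
E
```

```text
(no output)
```

View pics/crops.png

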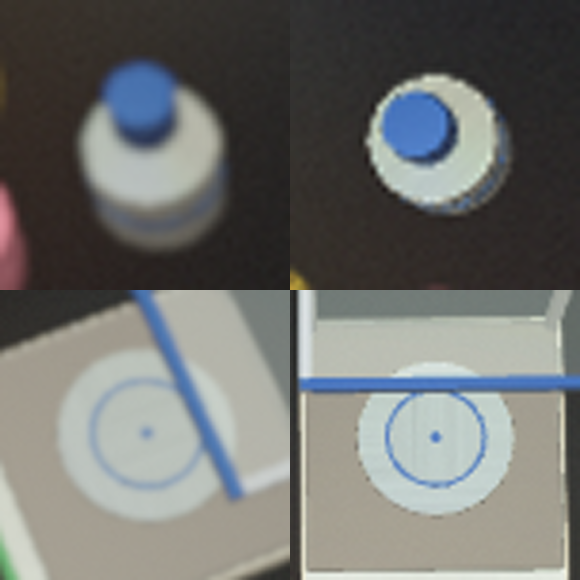

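```bash
python3 - <<'E'
from meas import *
for n,c,u,v,z in(("knob","scene",221.9,128.9,.098),("knob","top",186.3,228.2,.098),("sh","scene",223.9,136.8,.051),("sh","top",189.5,230.8,.051),("dot","scene",313.1,233.1,.088),("dot","top",313.7,188.2,.088)):
    print(n,c,ray(c,u,v,z).round(4))
E
```

```text
knob scene [0.5082 0.3074 0.098 ]
knob top [0.5052 0.3004 0.098 ]
sh scene [0.5093 0.3081 0.051 ]
sh top [0.5047 0.2995 0.051 ]
dot scene [ 0.6279 -0.0577  0.088 ]
dot top [ 0.6265 -0.0631  0.088 ]
```

```bash
cat > rows.py <<'E'
from rig import readout
import numpy as np, sys
from scipy.spatial.transform import Rotation as Ro
# usage: rows.py x y z heading_deg tilt_deg [flip]
a=[float(v) for v in sys.argv[1:6]]; f=-1 if len(sys.argv)>6 else 1
h,t=np.radians(a[3:5]); X=np.array([np.sin(t)*np.cos(h),np.sin(t)*np.sin(h),-np.cos(t)]); Z=f*np.array([-np.sin(h),np.cos(h),0])
T=np.c_[X,np.cross(Z,X),Z]; s=readout.get_state(); R=np.array(s["tool_rot"])
print("slide",(R.T@(np.array(a[:3])-s["tcp_pos"])).round(4),"rot",Ro.from_matrix(R.T@T).as_rotvec().round(3))
print(s["clock"],"tcp",np.round(s["tcp_pos"],4),"j",np.round(s["joint_pos"],2),"F",np.round(s["wrist_force"],2),"M",np.round(s["moment"],2),"w",round(s["width"],3))
E
python3 rows.py .507 .304 .22 31 40;python3 rows.py .507 .304 .22 31 40 f
```

```text
slide [ 0.03   -0.4199 -0.2589] rot [-0.749 -0.273 -0.662]
0.9 tcp [0.161  0.6556 0.25  ] j [-1.44  0.48  0.02  1.56 -0.01  1.11 -0.08] F [ 0.51 -0.19  0.03] M [ 0.07  0.01 -0.01] w 1.001
slide [ 0.03   -0.4199 -0.2589] rot [ 2.242 -0.816  0.336]
0.9 tcp [0.161  0.6556 0.25  ] j [-1.44  0.48  0.02  1.56 -0.01  1.11 -0.08] F [ 0.51 -0.19  0.03] M [ 0.07  0.01 -0.01] w 1.001
```

```bash
python3 -m creep '[{"slide":[0.0,-0.21,-0.13],"rot":[-0.37,-0.14,-0.33],"claw":0.07},{"slide":[0.0,-0.21,-0.13],"rot":[-0.37,-0.14,-0.33],"claw":0.07},{"slide":[0.0,-0.21,-0.13],"rot":[-0.37,-0.14,-0.33],"claw":0.07},{"slide":[0.0,-0.42,-0.26],"rot":[-0.75,-0.27,-0.66],"claw":0.07},{"slide":[0.03,-0.42,-0.26],"rot":[-0.75,-0.27,-0.66],"claw":0.07},{"slide":[0.03,-0.42,-0.26],"rot":[-0.75,-0.27,-0.66],"claw":0.07},{"slide":[0.03,-0.42,-0.26],"rot":[-0.75,-0.27,-0.66],"claw":0.07},{"slide":[0.03,-0.42,-0.26],"rot":[-0.75,-0.27,-0.66],"claw":0.07}]'; python3 rows.py .507 .304 .22 31 40
```

```text
clock: 1.57
tcp_pos: [0.3855, 0.4269, 0.2367]
tool_rot: [[0.53, -0.714, -0.457], [0.288, -0.356, 0.889], [-0.798, -0.603, 0.017]]
wrist_force: [2.1, -0.5, 0.2]
width: 0.816
slide [ 0.0423 -0.033  -0.1652] rot [-0.062 -0.028 -0.051]
1.5667 tcp [0.3855 0.4269 0.2367] j [-1.37  0.13  0.25  2.26  1.02  0.4   0.02] F [ 2.12 -0.52  0.2 ] M [-0.3   0.41 -0.12] w 0.816
```

```bash
python3 -m creep '[{"slide":[0.042,-0.033,-0.165],"rot":[-0.06,-0.03,-0.05],"claw":0.07},{"slide":[0.042,-0.033,-0.165],"rot":[-0.06,-0.03,-0.05],"claw":0.07},{"slide":[0.042,-0.033,-0.165],"rot":[-0.06,-0.03,-0.05],"claw":0.07},{"slide":[0.042,-0.033,-0.165],"rot":[-0.06,-0.03,-0.05],"claw":0.07},{"slide":[0.042,-0.033,-0.165],"rot":[-0.06,-0.03,-0.05],"claw":0.07},{"slide":[0.042,-0.033,-0.165],"rot":[-0.06,-0.03,-0.05],"claw":0.07},{"slide":[0.042,-0.033,-0.165],"rot":[-0.06,-0.03,-0.05],"claw":0.07}]'; python3 rows.py .507 .304 .13 31 40
python3 - <<'E'
from h import *
o=[]
for c in("scene","top"):
    p,d=optics.capture(c);im=p[...,::-1].copy()
    for q,col in (([0.507,.304,.098],(0,255,0)),(readout.get_state()["tcp_pos"],(0,0,255))):
        u,v,_=proj(c,q); cv2.circle(im,(int(round(u)),int(round(v))),1,col,-1)
    u,v=(222,140) if c=="scene" else (190,235)
    o.append(cv2.resize(im[v-60:v+60,u-60:u+60],(400,400),interpolation=cv2.INTER_CUBIC))
cv2.imwrite("pics/a1.png",np.hstack(o))
E
```

```text
clock: 2.15
tcp_pos: [0.491, 0.3222, 0.2203]
tool_rot: [[0.548, -0.658, -0.516], [0.327, -0.398, 0.857], [-0.769, -0.639, -0.003]]
wrist_force: [1.6, 0.2, -0.5]
width: 0.817
slide [ 0.0723  0.0544 -0.0236] rot [ 0.002 -0.002 -0.005]
2.15 tcp [0.491  0.3222 0.2203] j [-0.59  0.17 -0.19  2.28  1.51  0.17 -0.09] F [ 1.57  0.16 -0.51] M [-0.32  0.56  0.  ] w 0.817
```

View pics/a1.png

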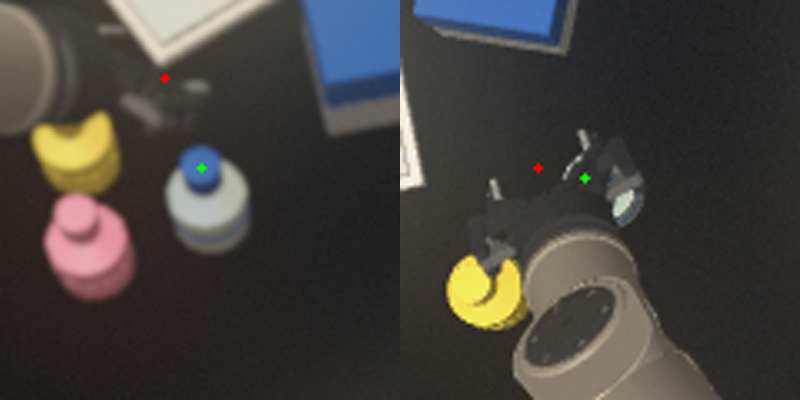

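The picture shows the gripper short of the canister by about 2 cm, with j6 at its lower limit. The green estimate sits on the knob in the scene view, about (201,168) in the crop. I'll command the rest and see whether it gets there.

```bash
python3 rows.py .507 .304 .19 31 36; python3 -m creep '[{"slide":[0.026,0.016,-0.024],"rot":[0,0,0.06],"claw":0.07},{"slide":[0.026,0.016,-0.024],"rot":[0,0,0.06],"claw":0.07},{"slide":[0.026,0.016,-0.024],"rot":[0,0,0.06],"claw":0.07},{"slide":[0.026,0.016,-0.024],"rot":[0,0,0.06],"claw":0.07},{"slide":[0.026,0.016,-0.024],"rot":[0,0,0.06],"claw":0.07},{"slide":[0.026,0.016,-0.024],"rot":[0,0,0.06],"claw":0.07}]'; python3 rows.py .507 .304 .19 31 36
```

```text
slide [ 0.026   0.0157 -0.0181] rot [-0.005 -0.009  0.064]
2.25 tcp [0.4939 0.3174 0.2199] j [-0.58  0.17 -0.19  2.28  1.5   0.18 -0.09] F [ 0.97 -0.62 -0.11] M [-0.37  0.56 -0.01] w 0.817
clock: 2.75
tcp_pos: [0.5088, 0.3006, 0.1905]
tool_rot: [[0.511, -0.692, -0.509], [0.299, -0.413, 0.86], [-0.806, -0.592, -0.004]]
wrist_force: [0.1, 0.7, 0.0]
width: 0.82
slide [0.0005 0.0001 0.0038] rot [-0.003 -0.007  0.005]
2.75 tcp [0.5088 0.3006 0.1905] j [-0.37  0.24 -0.36  2.25  1.41  0.18  0.07] F [0.1  0.69 0.01] M [-0.27  0.54  0.01] w 0.82
```

```bash
python3 rows.py .507 .304 .125 31 36; python3 -m creep '[{"slide":[0.053,0.039,0.003],"rot":[0,0,0],"claw":0.07},{"slide":[0.053,0.039,0.003],"rot":[0,0,0],"claw":0.07},{"slide":[0.053,0.039,0.003],"rot":[0,0,0],"claw":0.07},{"slide":[0.053,0.039,0.003],"rot":[0,0,0],"claw":0.07}]'; python3 rows.py .507 .304 .125 31 36
cat > look.py <<'E'
from h import *
import sys
n=sys.argv[1]; P=[float(v) for v in sys.argv[2:5]]; r=int(sys.argv[5]); o=[]
for c in("scene","top"):
    p,d=optics.capture(c);im=p[...,::-1].copy(); np.save(n+c+".npy",d); cv2.imwrite(f"pics/{n}_{c}.png",im)
    u,v,_=proj(c,P);u,v=int(u),int(v); print(c,"crop origin",u-r,v-r,"scale",400/(2*r))
    cr=cv2.resize(im[v-r:v+r,u-r:u+r],(400,400),interpolation=cv2.INTER_CUBIC)
    for q,col in ((P,(0,255,0)),(readout.get_state()["tcp_pos"],(0,0,255))):
        a,b,_=proj(c,q); cv2.circle(cr,(int((a-u+r+.5)*200/r),int((b-v+r+.5)*200/r)),2,col,-1)
    o.append(cr)
cv2.imwrite(f"pics/{n}.png",np.hstack(o))
E
python3 look.py a2 .507 .304 .098 35
```

```text
slide [0.0529 0.0386 0.0041] rot [-0.003 -0.007  0.005]
2.75 tcp [0.5088 0.3006 0.1905] j [-0.37  0.24 -0.36  2.25  1.41  0.18  0.07] F [0.1  0.69 0.01] M [-0.27  0.54  0.01] w 0.82
clock: 3.08
tcp_pos: [0.5058, 0.305, 0.124]
tool_rot: [[0.51, -0.69, -0.513], [0.302, -0.415, 0.858], [-0.806, -0.593, -0.003]]
wrist_force: [0.2, 0.8, -1.6]
width: 0.817
slide [-0.0005 -0.001  -0.0014] rot [ 0.    -0.004  0.006]
3.0833 tcp [0.5058 0.305  0.124 ] j [-0.27  0.4  -0.5   2.29  2.07  0.31 -0.56] F [ 0.15  0.76 -1.64] M [-0.31  0.52 -0.02] w 0.817
scene crop origin 186 95 scale 5.714285714285714
top crop origin 150 192 scale 5.714285714285714
```

View pics/a2.png

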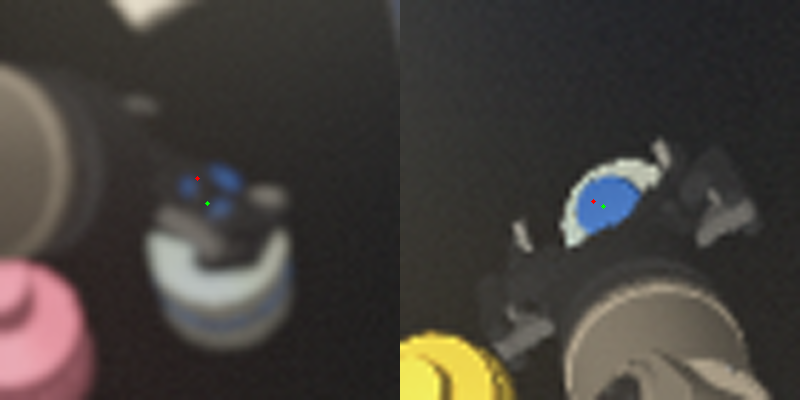

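Crop a2 shows the fingers straddling the blue knob: it is at (607,200) in the top crop, between fingertips at (520,235) and (660,152). I'll lower and grip.

```bash
python3 rows.py .5065 .304 .084 31 36; python3 -m creep '[{"slide":[0.016,0.012,0],"rot":[0,0,0],"claw":0.07},{"slide":[0.032,0.023,-0.001],"rot":[0,0,0],"claw":0.07},{"slide":[0.032,0.023,-0.001],"rot":[0,0,0],"claw":0.07},{"slide":[0.032,0.023,-0.001],"rot":[0,0,0],"claw":0.07}]'; python3 rows.py .5065 .304 .084 31 36; python3 -m creep '[{"slide":[0,0,0],"rot":[0,0,0],"claw":0.045},{"slide":[0,0,0],"rot":[0,0,0],"claw":0.038},{"slide":[0,0,0],"rot":[0,0,0],"claw":0.034},{"slide":[0,0,0],"rot":[0,0,0],"claw":0.03},{"slide":[0,0,0],"rot":[0,0,0],"claw":0.025},{"slide":[0,0,0],"rot":[0,0,0],"claw":0.025}]' 50;python3 rows.py .507 .304 .14 31 36
```

```text
slide [ 0.032   0.022  -0.0004] rot [-0.001 -0.004  0.002]
3.1833 tcp [0.5053 0.3039 0.1229] j [-0.26  0.4  -0.5   2.29  2.06  0.3  -0.55] F [-0.36 -0.85  0.44] M [-0.36  0.54  0.  ] w 0.818
clock: 3.52
tcp_pos: [0.5057, 0.3033, 0.0835]
tool_rot: [[0.506, -0.693, -0.513], [0.299, -0.417, 0.858], [-0.809, -0.588, -0.003]]
wrist_force: [-0.0, -0.2, -0.2]
width: 0.821
slide [ 0.0002 -0.0011  0.0002] rot [ 0.    -0.004  0.   ]
3.5167 tcp [0.5057 0.3033 0.0835] j [-0.2   0.51 -0.58  2.3   2.2   0.41 -0.66] F [-0.03 -0.18 -0.16] M [-0.3   0.5   0.02] w 0.821
clock: 4.02
tcp_pos: [0.5061, 0.3043, 0.0852]
tool_rot: [[0.508, -0.691, -0.514], [0.301, -0.417, 0.858], [-0.807, -0.59, -0.004]]
wrist_force: [-3.6, -1.1, 8.5]
width: 0.385
slide [-0.0438 -0.0329 -0.0009] rot [ 0.002 -0.004  0.003]
4.0167 tcp [0.5061 0.3043 0.0852] j [-0.2   0.51 -0.58  2.3   2.2   0.41 -0.65] F [-3.64 -1.08  8.51] M [-0.14  0.26  0.1 ] w 0.385
```

```bash
python3 -m creep '[{"slide":[-0.008,-0.006,0],"rot":[0,0,0],"claw":0.025},{"slide":[-0.024,-0.018,0],"rot":[0,0,0],"claw":0.025},{"slide":[-0.04,-0.03,0],"rot":[0,0,0],"claw":0.025},{"slide":[-0.06,-0.044,0],"rot":[0,0,0],"claw":0.025},{"slide":[-0.08,-0.059,0],"rot":[0,0,0],"claw":0.025},{"slide":[-0.09,-0.067,0],"rot":[0,0,0],"claw":0.025},{"slide":[-0.09,-0.067,0],"rot":[0,0,0],"claw":0.025}]';for i in 1 2 3; do python3 -m creep '[{"slide":[0,0,0],"rot":[0,0,0],"claw":0.025}]' | grep force; done; python3 rows.py .50 -.055 .23 2 36; python3 look.py a3 .507 .304 .2 45
```

```text
clock: 4.6
tcp_pos: [0.5056, 0.3047, 0.1979]
tool_rot: [[0.508, -0.691, -0.514], [0.3, -0.418, 0.857], [-0.807, -0.59, -0.005]]
wrist_force: [0.4, 0.4, -6.1]
width: 0.384
wrist_force: [0.6, 0.2, -6.3]
wrist_force: [-0.7, 0.2, -6.5]
wrist_force: [-0.9, -0.6, -5.2]
slide [-0.135   0.1338 -0.3056] rot [0.41  0.293 0.004]
4.85 tcp [0.5042 0.3035 0.1985] j [-0.36  0.22 -0.37  2.25  1.29  0.19  0.19] F [-0.88 -0.64 -5.24] M [-0.68  1.18  0.02] w 0.383
scene crop origin 172 64 scale 4.444444444444445
top crop origin 132 176 scale 4.444444444444445
```

View pics/a3.png

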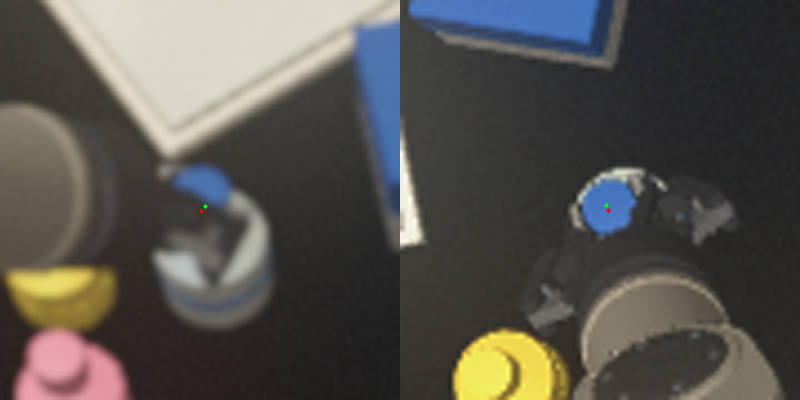

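The canister is held upright and clear of the bench, with its knob at the TCP in the top crop (607,207). The weight reads about 6 N. Next I'll swing it to in front of the pan.

```bash
python3 rows.py .50 .12 .205 15 36;  python3 -m creep '[{"slide":[0.01,0.02,-0.04],"rot":[0.06,0.04,0],"claw":0.025},{"slide":[0.02,0.04,-0.08],"rot":[0.12,0.09,0],"claw":0.025},{"slide":[0.035,0.055,-0.115],"rot":[0.18,0.13,0],"claw":0.025},{"slide":[-0.063,0.068,-0.156],"rot":[0.23,0.16,0],"claw":0.025},{"slide":[-0.063,0.068,-0.156],"rot":[0.23,0.16,0],"claw":0.025},{"slide":[-0.063,0.068,-0.156],"rot":[0.23,0.16,0],"claw":0.025}]' --help | tail -3; python3 rows.py .50 -.06 .205 1.5 36
```

```text
slide [-0.0626  0.0751 -0.1552] rot [0.227 0.159 0.002]
4.95 tcp [0.5041 0.3033 0.1979] j [-0.36  0.23 -0.37  2.25  1.29  0.19  0.19] F [-0.61  0.56 -5.64] M [-0.73  1.2   0.03] w 0.381
slide [-0.1164  0.1502 -0.3097] rot [0.418 0.298 0.003]
4.95 tcp [0.5041 0.3033 0.1979] j [-0.36  0.23 -0.37  2.25  1.29  0.19  0.19] F [-0.61  0.56 -5.64] M [-0.73  1.2   0.03] w 0.381invalid input: not JSON, or not a number
```

That call was refused, and its rows were sloppy anyway. I'm writing it again properly.

```bash
python3 -m creep '[{"slide":[-0.01,0.012,-0.026],"rot":[0.035,0.025,0],"claw":0.025},{"slide":[-0.02,0.025,-0.052],"rot":[0.07,0.05,0],"claw":0.025},{"slide":[-0.03,0.038,-0.078],"rot":[0.105,0.075,0],"claw":0.025},{"slide":[-0.04,0.05,-0.104],"rot":[0.14,0.1,0],"claw":0.025},{"slide":[-0.05,0.062,-0.13],"rot":[0.175,0.125,0],"claw":0.025},{"slide":[-0.06,0.075,-0.155],"rot":[0.21,0.15,0],"claw":0.025},{"slide":[-0.06,0.075,-0.155],"rot":[0.21,0.15,0],"claw":0.025}]'; python3 rows.py .50 -.06 .205 1.5 36
```

```text
clock: 5.53
tcp_pos: [0.5006, 0.1159, 0.2015]
tool_rot: [[0.567, -0.779, -0.27], [0.155, -0.22, 0.963], [-0.809, -0.587, -0.004]]
wrist_force: [-0.9, -0.5, -6.8]
width: 0.382
slide [-0.0305  0.0371 -0.1692] rot [0.202 0.142 0.   ]
5.5333 tcp [0.5006 0.1159 0.2015] j [ 0.37  0.14 -0.79  2.37  1.36  0.17  0.16] F [-0.95 -0.52 -6.77] M [-0.4   1.38 -0.06] w 0.382
```

```bash
python3 rows.py .54 -.06 .203 1.5 36; python3 -m creep '[{"slide":[0.0,0.0,-0.03],"rot":[0.035,0.025,0],"claw":0.025},{"slide":[-0.003,0.003,-0.06],"rot":[0.07,0.05,0],"claw":0.025},{"slide":[-0.004,0.004,-0.09],"rot":[0.105,0.075,0],"claw":0.025},{"slide":[-0.005,0.005,-0.12],"rot":[0.14,0.1,0],"claw":0.025},{"slide":[-0.006,0.006,-0.15],"rot":[0.175,0.125,0],"claw":0.025},{"slide":[-0.006,0.006,-0.18],"rot":[0.2,0.142,0],"claw":0.025},{"slide":[-0.006,0.006,-0.18],"rot":[0.2,0.142,0],"claw":0.025}]'; python3 rows.py .54 -.06 .203 1.5 36
```

```text
slide [-0.0062  0.0072 -0.18  ] rot [0.202 0.142 0.   ]
5.5333 tcp [0.5006 0.1159 0.2015] j [ 0.37  0.14 -0.79  2.37  1.36  0.17  0.16] F [-0.95 -0.52 -6.77] M [-0.4   1.38 -0.06] w 0.382
clock: 6.12
tcp_pos: [0.5413, -0.0674, 0.2025]
tool_rot: [[0.586, -0.81, -0.015], [0.006, -0.014, 1.0], [-0.81, -0.586, -0.003]]
wrist_force: [0.8, -0.0, -5.8]
width: 0.384
slide [-0.0011  0.0007  0.0074] rot [-0.007 -0.009 -0.002]
6.1167 tcp [ 0.5413 -0.0674  0.2025] j [ 0.89  0.24 -0.94  2.3   1.23  0.18  0.44] F [ 0.84 -0.03 -5.79] M [-0.07  1.37 -0.04] w 0.384
```

```bash
python3 -m creep '[{"slide":[0.012,-0.013,0.002],"rot":[0,0,0],"claw":0.025},{"slide":[0.027,-0.03,0.004],"rot":[0,0,0],"claw":0.025},{"slide":[0.041,-0.045,0.0065],"rot":[-0.005,-0.008,0],"claw":0.025},{"slide":[0.041,-0.045,0.0065],"rot":[-0.005,-0.008,0],"claw":0.025},{"slide":[0.041,-0.045,0.0065],"rot":[-0.005,-0.008,0],"claw":0.025}]'; python3 rows.py .627 -.06 .19 1.5 36; python3 look.py a4 .627 -.06 .088 55
```

```text
clock: 6.53
tcp_pos: [0.602, -0.0598, 0.1947]
tool_rot: [[0.585, -0.811, -0.024], [0.015, -0.018, 1.0], [-0.811, -0.585, 0.002]]
wrist_force: [-0.0, 0.3, -6.3]
width: 0.385
slide [ 0.0184 -0.0175 -0.0008] rot [-0.003 -0.    -0.003]
6.5333 tcp [ 0.602  -0.0598  0.1947] j [ 0.79  0.37 -0.9   2.18  1.3   0.27  0.4 ] F [-0.04  0.3  -6.34] M [-0.03  1.51 -0.02] w 0.385
scene crop origin 258 179 scale 3.6363636363636362
top crop origin 257 133 scale 3.6363636363636362
```

View pics/a4.png

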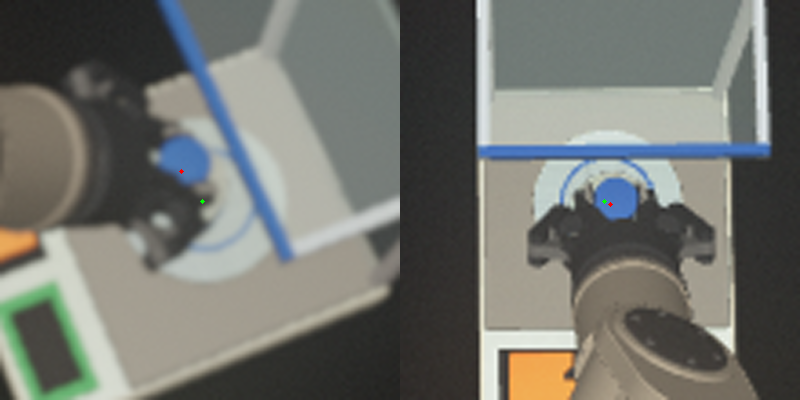

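```bash
cat > kn.py <<'E'
from meas import *
import sys
n=sys.argv[1]; zt=readout.get_state()["tcp_pos"][2]+.0133; D=[]
for c,dot in(("scene",(313.1,233.1)),("top",(313.7,188.2))):
    im=cv2.imread(f"pics/{n}_{c}.png"); W=cloud(c,np.load(n+c+".npy")); H=cv2.cvtColor(im,cv2.COLOR_BGR2HSV)
    m=(H[...,0]>95)&(H[...,0]<130)&(H[...,1]>120)&(W[...,2]>zt-.012)&(W[...,2]<zt+.015)&(np.hypot(W[...,0]-.61,W[...,1]+.06)<.06)
    nl,L,S,C=cv2.connectedComponentsWithStats(m.astype(np.uint8)); i=1+S[1:,4].argmax()
    (u,v),r=cv2.minEnclosingCircle(np.argwhere(L==i)[:,::-1].astype(np.float32)); 
    k=ray(c,*C[i],zt); k2=ray(c,u,v,zt); d=ray(c,*dot,.088); D.append(k2-d)
    print(c,S[i],C[i].round(1),(u,v,r),"knob",k.round(4),k2.round(4),"minus pan",(k-d)[:2].round(4),(k2-d)[:2].round(4))
E
python3 kn.py a4
```

```text
scene [302 217  13  12 111] [308.3 222.3] (308.0, 222.5, 6.726912021636963) knob [ 0.6037 -0.0567  0.2079] [ 0.6028 -0.057   0.2079] minus pan [-0.0242  0.0009] [-0.0251  0.0006]
top [311 182  11  11 101] [316.2 187.2] (316.375, 187.375, 5.876429557800293) knob [ 0.602  -0.064   0.2079] [ 0.6014 -0.0646  0.2079] minus pan [-0.0246 -0.0009] [-0.0251 -0.0015]
```

```bash
python3 -m creep '[{"slide":[0.005,0.0035,0],"rot":[0,0,0],"claw":0.025},{"slide":[0.0097,0.007,0],"rot":[0,0,0],"claw":0.025},{"slide":[0.014,0.001,-0.0003],"rot":[0,0,0],"claw":0.025},{"slide":[0.019,-0.006,-0.0005],"rot":[0,0,0],"claw":0.025},{"slide":[0.024,-0.0129,-0.0006],"rot":[0,0,0],"claw":0.025},{"slide":[0.024,-0.0129,-0.0006],"rot":[0,0,0],"claw":0.025},{"slide":[0.024,-0.0129,-0.0006],"rot":[0,0,0],"claw":0.025}]'; python3 look.py a5 .627 -.06 .088 40; python3 kn.py a5; for i in 1 2 3 4; do python3 -m creep '[{"slide":[0,0,0],"rot":[0,0,0],"claw":0.025}]' | grep force; done; python3 rows.py .6265 -.06 .1725 1.5 36
```

```text
clock: 7.22
tcp_pos: [0.6261, -0.0599, 0.1832]
tool_rot: [[0.585, -0.81, -0.023], [0.015, -0.018, 1.0], [-0.811, -0.585, 0.001]]
wrist_force: [0.4, 0.5, -6.6]
width: 0.377
scene crop origin 273 194 scale 5.0
top crop origin 272 148 scale 5.0
scene [312 215  11  12  79] [316.3 220.4] (317.0, 220.5, 6.726912021636963) knob [ 0.6251 -0.0564  0.1959] [ 0.6266 -0.0571  0.1959] minus pan [-0.0028  0.0013] [-0.0013  0.0005]
top [310 177  12   8  82] [315.9 180.2] (315.68182373046875, 179.5, 5.876578330993652) knob [ 0.6242 -0.0639  0.1959] [ 0.6261 -0.0634  0.1959] minus pan [-0.0023 -0.0008] [-0.0005 -0.0003]
wrist_force: [-0.4, -0.2, -5.4]
wrist_force: [-0.1, -0.3, -6.9]
wrist_force: [0.2, -0.5, -6.4]
wrist_force: [-0.4, 0.2, -6.6]
slide [0.0095 0.0036 0.0002] rot [-0.002 -0.002 -0.005]
7.65 tcp [ 0.6238 -0.0603  0.1823] j [ 0.74  0.42 -0.87  2.15  1.37  0.3   0.35] F [-0.41  0.23 -6.63] M [-0.02  1.41 -0.02] w 0.377
```

View pics/a5.png

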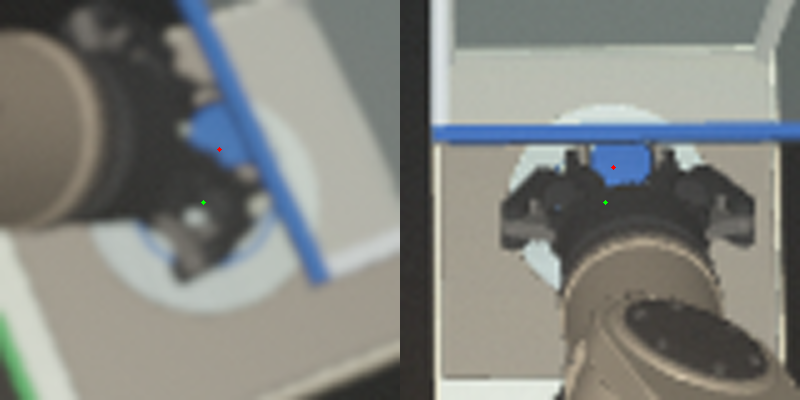

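The a5 crop shows the knob at the rail's front edge, at (622,163) in the top crop, with hood clearance. I'll start a slow descent of 2 mm per row or less, watching the force.

```bash
python3 -m creep '[{"slide":[0.0027,0.0,0.0005],"rot":[0,0,0],"claw":0.025},{"slide":[0.0045,0.0005,0.0005],"rot":[0,0,0],"claw":0.025},{"slide":[0.006,0.0012,0.0005],"rot":[0,0,0],"claw":0.025},{"slide":[0.0075,0.0021,0.0005],"rot":[0,0,0],"claw":0.025},{"slide":[0.0091,0.0029,0.0005],"rot":[0,0,0],"claw":0.025},{"slide":[0.0091,0.0029,0.0005],"rot":[0,0,0],"claw":0.025}]'; python3 rows.py .6267 -.0598 .166 1.5 36
```

```text
clock: 8.15
tcp_pos: [0.6267, -0.0596, 0.1728]
tool_rot: [[0.583, -0.812, -0.024], [0.014, -0.019, 1.0], [-0.812, -0.583, -0.0]]
wrist_force: [-0.0, -0.1, -5.5]
width: 0.381
slide [ 0.0056  0.004  -0.0002] rot [-0.002 -0.002 -0.006]
8.15 tcp [ 0.6267 -0.0596  0.1728] j [ 0.72  0.44 -0.85  2.15  1.45  0.3   0.28] F [-0.04 -0.08 -5.48] M [-0.06  1.21 -0.04] w 0.381
```

Now down 7 mm at 1.2 mm per row.

```bash
python3 -m creep '[{"slide":[0.001,0.0007,0],"rot":[0,0,0],"claw":0.025},{"slide":[0.002,0.0014,0],"rot":[0,0,0],"claw":0.025},{"slide":[0.003,0.0021,0],"rot":[0,0,0],"claw":0.025},{"slide":[0.004,0.0028,0],"rot":[0,0,0],"claw":0.025},{"slide":[0.005,0.0035,0],"rot":[0,0,0],"claw":0.025},{"slide":[0.0057,0.004,0],"rot":[0,0,0],"claw":0.025},{"slide":[0.0057,0.004,0],"rot":[0,0,0],"claw":0.025},{"slide":[0.0057,0.004,0],"rot":[0,0,0],"claw":0.025}]'; python3 rows.py .6267 -.0598 .162 1.5 36
```

```text
clock: 8.82
tcp_pos: [0.6269, -0.0596, 0.166]
tool_rot: [[0.583, -0.812, -0.024], [0.014, -0.019, 1.0], [-0.812, -0.584, -0.0]]
wrist_force: [-1.0, -0.6, -2.9]
width: 0.382
slide [ 0.0031  0.0025 -0.0002] rot [-0.002 -0.002 -0.005]
8.8167 tcp [ 0.6269 -0.0596  0.166 ] j [ 0.71  0.45 -0.84  2.15  1.5   0.3   0.23] F [-1.05 -0.61 -2.89] M [-0.06  1.19  0.04] w 0.382
```

```bash
cat > favg.py <<'E'
from h import *
F=[];M=[]
for i in range(10):
    optics.capture("top"); s=readout.get_state(); F.append(s["wrist_force"]);M.append(s["moment"])
print("F",np.mean(F,0).round(2),"sd",np.std(F,0).round(2),"M",np.mean(M,0).round(3),"tcp",np.round(s["tcp_pos"],4),s["clock"])
E
python3 favg.py; python3 -m creep '[{"slide":[0.001,0.0007,0],"rot":[0,0,0],"claw":0.025},{"slide":[0.002,0.0014,0],"rot":[0,0,0],"claw":0.025},{"slide":[0.003,0.0022,0],"rot":[0,0,0],"claw":0.025},{"slide":[0.003,0.0022,0],"rot":[0,0,0],"claw":0.025},{"slide":[0.003,0.0022,0],"rot":[0,0,0],"claw":0.025}]'; python3 favg.py
```

```text
F [-0.93 -0.05 -2.87] sd [0.56 0.66 0.56] M [-0.076  1.124  0.018] tcp [ 0.6268 -0.0596  0.1659] 9.3167
clock: 9.73
tcp_pos: [0.6269, -0.0596, 0.1622]
tool_rot: [[0.583, -0.812, -0.024], [0.014, -0.019, 1.0], [-0.812, -0.583, 0.0]]
wrist_force: [-0.7, 0.3, -2.8]
width: 0.384
F [-0.95  0.12 -1.66] sd [0.41 0.51 0.39] M [-0.07   0.997  0.02 ] tcp [ 0.6268 -0.0596  0.1623] 10.2333
```

```bash
python3 -m creep '[{"slide":[0.001,0.0007,0],"rot":[0,0,0],"claw":0.025},{"slide":[0.002,0.0014,0],"rot":[0,0,0],"claw":0.025},{"slide":[0.003,0.0022,0],"rot":[0,0,0],"claw":0.025},{"slide":[0.003,0.0022,0],"rot":[0,0,0],"claw":0.025},{"slide":[0.003,0.0022,0],"rot":[0,0,0],"claw":0.025}]'; python3 favg.py; python3 look.py a6 .627 -.06 .16 40
```

```text
clock: 10.65
tcp_pos: [0.6268, -0.0595, 0.1585]
tool_rot: [[0.583, -0.812, -0.024], [0.014, -0.019, 1.0], [-0.812, -0.584, 0.0]]
wrist_force: [-0.9, -0.8, 0.3]
width: 0.385
F [-1.26  0.03 -0.2 ] sd [0.45 0.44 0.48] M [-0.074  0.92   0.028] tcp [ 0.6268 -0.0596  0.1586] 11.15
scene crop origin 276 185 scale 5.0
top crop origin 273 142 scale 5.0
```

View pics/a6.png

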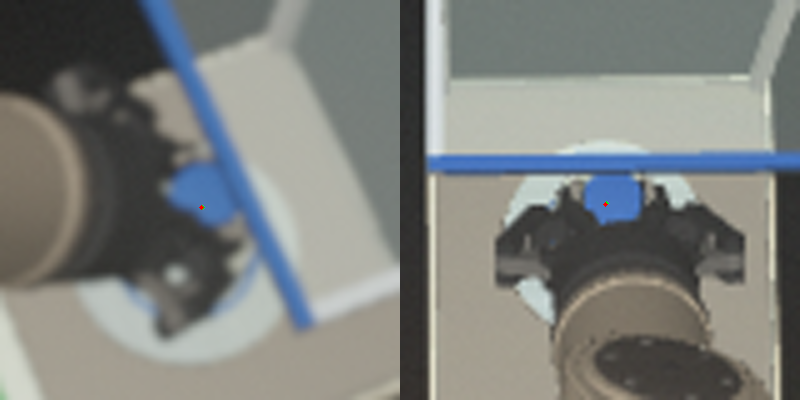

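The pan carries nearly everything, with Fz at -0.2 N, but a side force Fx of -1.3 N remains. The a6 crop shows the knob central between the fingers at (612,197), clear of the rail. I'll relieve the side force by about 1.5 mm.

```bash
python3 -m creep '[{"slide":[-0.0004,0.0006,0],"rot":[0,0,0],"claw":0.025},{"slide":[-0.0009,0.0012,0],"rot":[0,0,0],"claw":0.025},{"slide":[-0.0009,0.0012,0],"rot":[0,0,0],"claw":0.025},{"slide":[-0.0009,0.0012,0],"rot":[0,0,0],"claw":0.025}]'; python3 favg.py
```

```text
clock: 11.58
tcp_pos: [0.626, -0.0595, 0.1592]
tool_rot: [[0.584, -0.811, -0.024], [0.014, -0.019, 1.0], [-0.811, -0.585, -0.0]]
wrist_force: [3.0, 1.2, -0.2]
width: 0.383
F [ 3.05  0.27 -0.37] sd [0.4  0.47 0.35] M [-0.107 -0.04   0.101] tcp [ 0.6255 -0.0596  0.1588] 12.0833
```

```bash
python3 -m creep '[{"slide":[0.0003,-0.0004,0],"rot":[0,0,0],"claw":0.025},{"slide":[0.0006,-0.0007,0],"rot":[0,0,0],"claw":0.025},{"slide":[0.0006,-0.0007,0],"rot":[0,0,0],"claw":0.025},{"slide":[0.0006,-0.0007,0],"rot":[0,0,0],"claw":0.025}]'; python3 favg.py
```

```text
clock: 12.42
tcp_pos: [0.626, -0.0595, 0.1583]
tool_rot: [[0.583, -0.812, -0.024], [0.014, -0.019, 1.0], [-0.812, -0.583, -0.0]]
wrist_force: [0.7, 0.2, -0.4]
width: 0.384
F [ 0.01  0.33 -0.19] sd [0.35 0.51 0.47] M [-0.064  0.562  0.053] tcp [ 0.6262 -0.0596  0.1585] 12.9167
```

```bash
python3 -m creep '[{"slide":[0,0,0],"rot":[0,0,0],"claw":0.03},{"slide":[0,0,0],"rot":[0,0,0],"claw":0.03},{"slide":[0,0,0],"rot":[0,0,0],"claw":0.03}]' 20; python3 favg.py
```

```text
clock: 13.17
tcp_pos: [0.6262, -0.0595, 0.1585]
tool_rot: [[0.583, -0.812, -0.024], [0.014, -0.019, 1.0], [-0.812, -0.583, 0.0]]
wrist_force: [-0.3, 0.6, -0.9]
width: 0.382
F [-0.26  0.61 -0.32] sd [0.55 0.37 0.48] M [-0.054  0.622  0.05 ] tcp [ 0.6262 -0.0595  0.1585] 13.6667
```

```bash
python3 -m creep '[{"slide":[0,0,0],"rot":[0,0,0],"claw":0.034},{"slide":[0,0,0],"rot":[0,0,0],"claw":0.036},{"slide":[0,0,0],"rot":[0,0,0],"claw":0.04},{"slide":[0,0,0],"rot":[0,0,0],"claw":0.046},{"slide":[0,0,0],"rot":[0,0,0],"claw":0.055},{"slide":[0,0,0],"rot":[0,0,0],"claw":0.06},{"slide":[0,0,0],"rot":[0,0,0],"claw":0.06},{"slide":[0,0,0],"rot":[0,0,0],"claw":0.06}]'; python3 favg.py;  python3 look.py a7 .627 -.06 .16 40; python3 rows.py .54 -.06 .2 1.5 36
```

```text
clock: 14.33
tcp_pos: [0.6262, -0.0596, 0.1585]
tool_rot: [[0.583, -0.812, -0.024], [0.014, -0.019, 1.0], [-0.812, -0.584, 0.0]]
wrist_force: [0.2, -0.5, 0.8]
width: 0.704
F [ 0.03 -0.15 -0.22] sd [0.3  0.51 0.49] M [-0.024  0.626  0.002] tcp [ 0.6262 -0.0595  0.1585] 14.8333
scene crop origin 276 185 scale 5.0
top crop origin 273 142 scale 5.0
slide [-0.084   0.0458  0.0016] rot [-0.002 -0.001 -0.005]
14.9333 tcp [ 0.6262 -0.0595  0.1585] j [ 0.71  0.46 -0.84  2.16  1.57  0.3   0.17] F [ 0.45 -1.15  1.  ] M [-0.01  0.67 -0.01] w 0.699
```

View pics/a7.png

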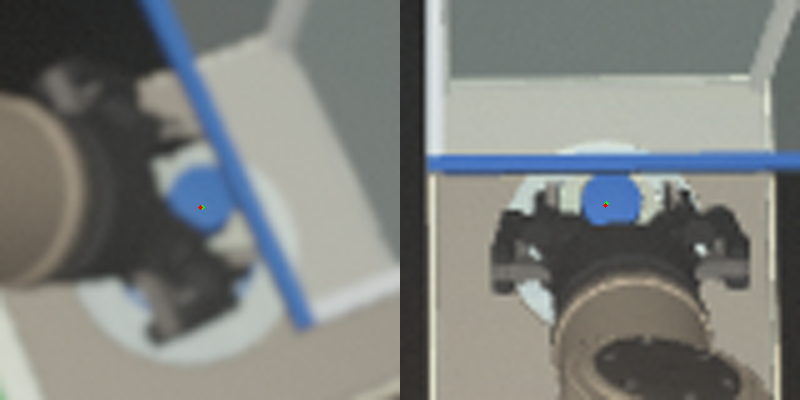

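The a7 crop shows the fingers open and the knob free and still at (611,200), with unchanged TCP and force, so the release was gentle. I'll withdraw along the tool axis.

```bash
python3 -m creep '[{"slide":[-0.015,0,0],"rot":[0,0,0],"claw":0.06},{"slide":[-0.03,0,0],"rot":[0,0,0],"claw":0.06},{"slide":[-0.05,0,0],"rot":[0,0,0],"claw":0.06},{"slide":[-0.075,0,0],"rot":[0,0,0],"claw":0.06},{"slide":[-0.1,0.0,0],"rot":[0,0,0],"claw":0.06},{"slide":[-0.12,0.0,0],"rot":[0,0,0],"claw":0.03},{"slide":[-0.12,0.0,0],"rot":[0,0,0],"claw":0.0}]'; python3 rows.py .487 -.0137 .2 0 0; python3 look.py a8 .627 -.06 .16 50;  python3 kn.py a8 
```

```text
clock: 15.52
tcp_pos: [0.5555, -0.0637, 0.2582]
tool_rot: [[0.585, -0.811, -0.019], [0.009, -0.016, 1.0], [-0.811, -0.585, -0.002]]
wrist_force: [0.6, -0.6, -0.2]
width: 0.435
slide [0.0076 0.0888 0.0514] rot [0.019 0.004 0.625]
15.5167 tcp [ 0.5555 -0.0637  0.2582] j [ 1.19  0.23 -1.26  2.2   0.77  0.31  0.92] F [ 0.62 -0.6  -0.17] M [ 0.01  0.58 -0.01] w 0.435
scene crop origin 266 175 scale 4.0
top crop origin 263 132 scale 4.0Traceback (most recent call last):
  File "kn.py", line 7, in <module>
    nl,L,S,C=cv2.connectedComponentsWithStats(m.astype(np.uint8)); i=1+S[1:,4].argmax()
                                                                       ~~~~~~~~~~~~~~^^
ValueError: attempt to get argmax of an empty sequence
```

View pics/a8.png

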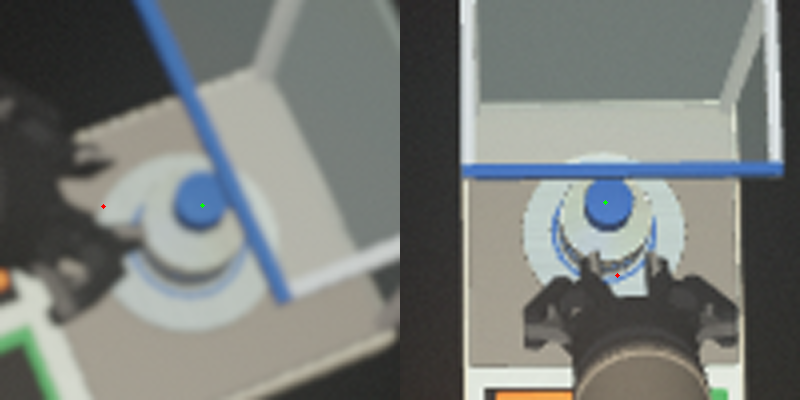

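The a8 crop shows the canister upright, free and concentric with the blue ring, at about (607,205) in the top crop. Now to above the key.

```bash
python3 -m creep '[{"slide":[0.0,0.014,0.008],"rot":[0,0,0.1],"claw":0.0},{"slide":[0.002,0.028,0.016],"rot":[0,0,0.2],"claw":0.0},{"slide":[0.003,0.042,0.025],"rot":[0,0,0.3],"claw":0.0},{"slide":[0.004,0.056,0.033],"rot":[0.01,0,0.4],"claw":0.0},{"slide":[0.006,0.07,0.042],"rot":[0.015,0,0.5],"claw":0.0},{"slide":[0.0076,0.0888,0.0514],"rot":[0.019,0.004,0.625],"claw":0.0},{"slide":[0.0076,0.0888,0.0514],"rot":[0.019,0.004,0.625],"claw":0.0},{"slide":[0.0076,0.0888,0.0514],"rot":[0.019,0.004,0.625],"claw":0.0}]'; python3 rows.py .487 -.0137 .1 0 0
```

```text
clock: 16.28
tcp_pos: [0.4884, -0.0112, 0.1964]
tool_rot: [[-0.001, -1.0, -0.005], [0.002, -0.005, 1.0], [-1.0, 0.001, 0.002]]
wrist_force: [0.2, -0.5, -0.1]
width: 0.003
slide [ 0.0964  0.0013 -0.0026] rot [ 0.005  0.002 -0.001]
16.2833 tcp [ 0.4884 -0.0112  0.1964] j [ 0.86  0.51 -1.22  1.99  0.56  1.04  0.96] F [ 0.24 -0.47 -0.13] M [ 0.04  0.03 -0.01] w 0.003
```

```bash
python3 -m creep '[{"slide":[0.03,0.0013,-0.0026],"rot":[0,0,0],"claw":0.0},{"slide":[0.06,0.0013,-0.0026],"rot":[0,0,0],"claw":0.0},{"slide":[0.085,0.0013,-0.0026],"rot":[0,0,0],"claw":0.0},{"slide":[0.096,0.0013,-0.0026],"rot":[0,0,0],"claw":0.0},{"slide":[0.096,0.0013,-0.0026],"rot":[0,0,0],"claw":0.0}]'; python3 rows.py .487 -.0137 .071 0 0; python3 look.py a9 .487 -.0137 .066 50
```

```text
clock: 16.7
tcp_pos: [0.4857, -0.0143, 0.0986]
tool_rot: [[-0.003, -1.0, -0.006], [0.001, -0.006, 1.0], [-1.0, 0.003, 0.001]]
wrist_force: [0.1, -0.9, 0.2]
width: -0.002
slide [ 0.0276 -0.0014  0.0006] rot [ 0.006  0.001 -0.003]
16.7 tcp [ 0.4857 -0.0143  0.0986] j [ 0.74  0.63 -1.07  2.07  0.73  0.88  0.82] F [ 0.12 -0.87  0.15] M [ 0.05 -0.03  0.01] w -0.002
scene crop origin 206 189 scale 4.0
top crop origin 246 186 scale 4.0
```

View pics/a9.png

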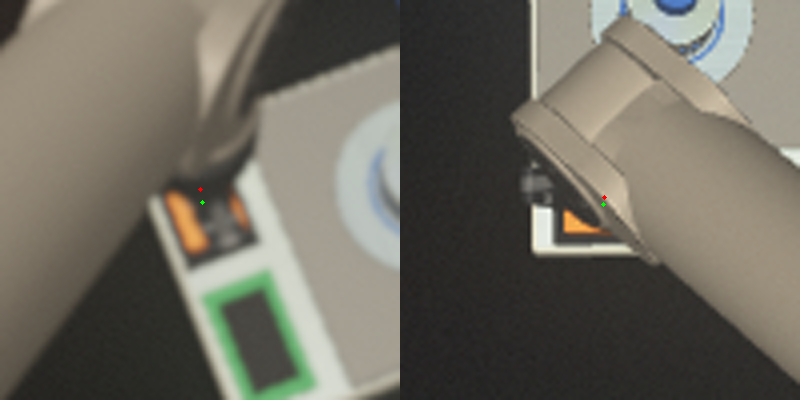

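The scene crop shows the shut fingers over the orange key, at about (215,215). The arm hides it in the top view. Pressing now.

```bash
python3 -m creep '[{"slide":[0.005,-0.0014,0],"rot":[0,0,0],"claw":0.0},{"slide":[0.01,-0.0014,0],"rot":[0,0,0],"claw":0.0},{"slide":[0.015,-0.0014,0],"rot":[0,0,0],"claw":0.0},{"slide":[0.02,-0.0014,0],"rot":[0,0,0],"claw":0.0},{"slide":[0.024,-0.0014,0],"rot":[0,0,0],"claw":0.0},{"slide":[0.026,-0.0014,0],"rot":[0,0,0],"claw":0.0},{"slide":[0.026,-0.0014,0],"rot":[0,0,0],"claw":0.0}]'; python3 favg.py
```

```text
clock: 17.38
tcp_pos: [0.4897, -0.0137, 0.0753]
tool_rot: [[0.002, -1.0, -0.005], [0.001, -0.005, 1.0], [-1.0, -0.002, 0.001]]
wrist_force: [1.9, -1.4, 5.4]
width: -0.0
F [ 2.74 -2.19  4.78] sd [0.64 0.43 0.43] M [-0.48  -0.543 -0.001] tcp [ 0.4894 -0.0135  0.0755] 17.8833
```

```bash
python3 -m creep '[{"slide":[0.002,0,0],"rot":[0,0,0],"claw":0.0},{"slide":[0.004,0,0],"rot":[0,0,0],"claw":0.0},{"slide":[0.006,0,0],"rot":[0,0,0],"claw":0.0},{"slide":[0.006,0,0],"rot":[0,0,0],"claw":0.0}]';python3 -m creep '[{"slide":[0.001,0,0],"rot":[0,0,0],"claw":0.0},{"slide":[0.002,0,0],"rot":[0,0,0],"claw":0.0},{"slide":[0.003,0,0],"rot":[0,0,0],"claw":0.0},{"slide":[0.003,0,0],"rot":[0,0,0],"claw":0.0}]'; python3 favg.py
```

```text
clock: 18.22
tcp_pos: [0.4895, -0.0135, 0.0706]
tool_rot: [[0.002, -1.0, -0.005], [-0.0, -0.005, 1.0], [-1.0, -0.002, -0.0]]
wrist_force: [-2.5, -3.9, 19.2]
width: 0.001
clock: 18.55
tcp_pos: [0.4897, -0.0134, 0.0703]
tool_rot: [[0.002, -1.0, -0.006], [-0.004, -0.006, 1.0], [-1.0, -0.002, -0.004]]
wrist_force: [-9.5, -5.9, 42.6]
width: 0.0
F [-9.01 -5.83 42.01] sd [0.52 0.62 0.38] M [-1.341  2.038 -0.013] tcp [ 0.4897 -0.0134  0.0704] 19.05
```

The key is on its hard stop: z stays at 0.070, as expected, while the force jumped to 42 N. Now letting it up and retreating.

```bash
python3 -m creep '[{"slide":[-0.006,0,0],"rot":[0,0,0],"claw":0.0},{"slide":[-0.012,0,0],"rot":[0,0,0],"claw":0.0},{"slide":[-0.022,0,0],"rot":[0,0,0],"claw":0.0},{"slide":[-0.04,0,0],"rot":[0,0,0],"claw":0.0},{"slide":[-0.07,0.0,0],"rot":[0,0,0],"claw":0.0},{"slide":[-0.1,0.02,0.02],"rot":[0,0,0],"claw":0.0},{"slide":[-0.13,0.03,0.06],"rot":[0,0,0],"claw":0.0},{"slide":[-0.16,0.03,0.1],"rot":[0,0,0],"claw":0.0}]';python3 -m creep '[{"slide":[0,0,0.04],"rot":[0,0,0],"claw":0.0},{"slide":[0,0,0.08],"rot":[0,0,0],"claw":0.0},{"slide":[0,0,0.12],"rot":[0,0,0],"claw":0.0},{"slide":[0,0,0.15],"rot":[0,0,0],"claw":0.0},{"slide":[0,0,0.15],"rot":[0,0,0],"claw":0.0},{"slide":[0,0,0.15],"rot":[0,0,0],"claw":0.0}]'; python3 look.py b1 .57 -.04 .09 60; python3 - <<'E'
from h import *
for c in("scene","top"):
    im=cv2.imread(f"pics/b1_{c}.png"); W=cloud(c,np.load(f"b1{c}.npy")); H=cv2.cvtColor(im,cv2.COLOR_BGR2HSV)
    o=(H[...,0]>5)&(H[...,0]<22)&(H[...,1]>150)&(np.hypot(W[...,0]-.487,W[...,1]+.0137)<.03)
    b=(H[...,0]>95)&(H[...,0]<130)&(H[...,1]>120)&(W[...,2]>.13)&(W[...,2]<.2)&(np.hypot(W[...,0]-.627,W[...,1]+.06)<.03)
    W0=cloud(c,np.load(f"{c}0.npy"))
    print(c,"key",o.sum(),np.median(W[o],0).round(4),"before",np.median(W0[o],0).round(4),"knob",b.sum(),np.median(W[b],0).round(4))
E
```

```text
clock: 19.72
tcp_pos: [0.4561, 0.073, 0.2195]
tool_rot: [[-0.002, -1.0, -0.004], [-0.005, -0.004, 1.0], [-1.0, 0.002, -0.005]]
wrist_force: [0.5, 0.3, 0.7]
width: -0.001
clock: 20.22
tcp_pos: [0.4535, 0.225, 0.2183]
tool_rot: [[-0.004, -1.0, -0.009], [-0.005, -0.009, 1.0], [-1.0, 0.004, -0.005]]
wrist_force: [1.0, -0.9, 0.3]
width: -0.004
scene crop origin 229 174 scale 3.3333333333333335
top crop origin 245 147 scale 3.3333333333333335
scene key 325 [ 0.4874 -0.0136  0.0672] before [ 0.4874 -0.014   0.0671] knob 109 [ 0.6255 -0.0599  0.1717]
top key 263 [ 0.4867 -0.0126  0.066 ] before [ 0.4872 -0.0126  0.0659] knob 104 [ 0.6254 -0.0628  0.1697]
```

View pics/b1.png

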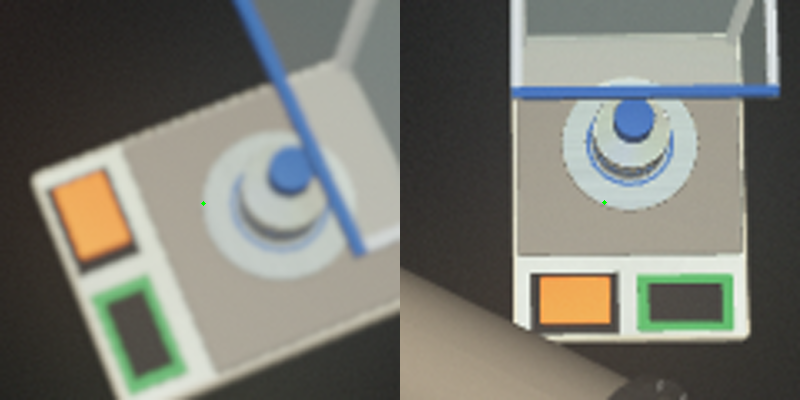

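Picture b1 shows the key back up at z 0.066–0.067, unchanged from before the press. The canister is upright and concentric with the ring. Its knob top is at about z 0.171, so the pan is down about 16 mm. The arm is clear.

```bash
python3 -c "
from rig import ticket; print(ticket.sign_off())"
```

```text
the job is handed in; nothing more can be done
None
```

I weighed the canister, pressed the record key and handed the job in at about 20 s of the 61 s allowed. The hand-in reports no verdict.

**Placing:** I gripped the knob with the tool leaning 36° and lowered the canister about 1–2 mm per row. I stopped when the wrist force was about zero (Fz −0.2 to −0.3 N, from −6.2 N when hanging). I also took out a small side force before letting go. The wrist readings did not change on release.

**Record key:** I pressed it to its stop (tool height 0.070 m, force up to 42 N) and held it for over 0.5 s before letting it up. The 42 N was firmer than needed. It was the shut fingertips that pressed, and the 40 N limit is for the arm and gripper body.

**Last checks:**
- **Canister:** it stands upright and concentric with the pan's ring, about 1–2 mm from the pan centre.
- **Pan:** it is down about 16 mm.
- **Key:** it is back at its starting height.
- **Other objects:** the arm stands clear and the wrist force never jumped near the hood. I did not measure the rack, tip box, bottle and look-alikes again at the end, but I saw no contact with them.

**Disagreements:** the two cameras differed by about 5–7 mm in y in absolute position. I used canister-to-pan differences instead, which agreed to about 2 mm. One move call was refused as badly formed and moved nothing.

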